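Reset the tripped battery power box

ROBOT

A 6-joint arm with a two-finger parallel gripper is mounted at the origin on a cart in front of the work surface, level with it; the furniture and walls round the work are solid. World frame = base frame: x ahead of the robot, y to its left, z up, the work surface at z = 0. Lengths are in m, angles in rad, forces in N, time in s.
With the tool pointing down it reaches from about 0.3 to 0.95 m from the base axis. Payload 3.1 kg.
Tool frame: the origin (TCP) lies on the centre line of the jaws, within the pads' length; the fingertips stand 8 mm ahead of it and the grasp point (between the pads) lies 11 mm behind it; z points along the fingers, x is the direction in which the jaws open and shut, and the axes are right-handed (so a half turn about z gives the same grasp; the last joint's range is limited). The gripper opens to 85 mm and grips with 20 to 120 N. Pads are 22 mm wide; open, the fingers measure 114 mm over their backs; the gripper's body (76 mm by 85 mm) begins 54 mm behind the grasp point. The pads swing forward as they close: fully open they stand 13 mm farther back than shut.
Start: joints at [-0.07, 0.308, 1.634, -0, 1.2, -0.07], TCP at [0.625, -0, 0.239] pointing down, gripper open.
Joint ranges: [-3.06, 3.06], [-0.79, 1.96], [0.05, 2.63], [-1.19, 4.34], [0.05, 2.64], [-2.94, 2.94]. Speed limits (rad/s): [2.79, 2.79, 3.14, 3.14, 3.14, 3.14].

INTERFACE

Orientations are given as a rotation vector (axis times angle).
In Python, from bench import arm gives the robot as it stands.
- The arm moves only by the shell command python3 -m jog 'ROWS'. ROWS is text: rows parted by semicolons, each of 7 numbers parted by spaces: the turn, a rotation vector about the tool's x, y, z in degrees, then the shift along the tool's x, y, z in cm, then the closure in counts, from 0 (fully open) to 255 (shut). A call has exactly 5 rows; each row is the pose to reach, as a shift and turn from the pose measured when the call began, along the tool's axes at that moment; what a row does not reach only later rows make up. A row lasts 1/12 s, in which the tool goes at most 41.7 mm and 7.16 degrees, less where a joint would pass 70% of its speed; a pose out of reach is approached as far as the arm can. A call with a gripper value outside its range is refused whole. The fingers move at their own pace and stop on an object; the grip force is fixed at half the most. Time passes only in rows, so rows that repeat a pose let the fingers close, or fill a call up. It gives the time, the measured TCP pose, the force and the opening at its end, in the units of the state.
- arm.state(): the state, without advancing time (a new reading comes with each control period).
- arm.get_image(name): name is "scene" or "side" or "wrist"; returns a dict with "img" (480x640x3 uint8, blue, green, red), "fx", "fy", "cx", "cy" (pixels), "camera_from_world" (4x4, takes a point from world to camera coordinates); the wrist camera has in their place "T_tool_cam" (4x4, takes a point from camera to tool coordinates, whose origin is the TCP and whose axes are the tool frame's). Camera axes: x right, y down, z forward; pixel columns grow to the right and rows downward; lengths in m; the calibration is good to about 2 mm. A picture is of the moment at which its call begins: read the wrist's pose just before it. There is no depth.
- arm.sign_off(): hands the job in, once; it reports no verdict.
Trained networks look in a picture, given as the dict that the camera call returned (one of the last four; its "shot" number tells which), for a name from the list of things; names that differ only in an ending like _2 or _b are one class to them, and where a whole thing is asked for, a point or a joint stands for the part that bears it (a point fixed in the world has none). Each returns a list of dicts, best first, with "confidence" (0 to 1); they miss things now and then, are a little off and sometimes report something else, mostly with a low value. They report only what shows in the picture. A call takes as long as a camera call.
- arm.outline_of(target, picture): "region" (480x640 bool, what is visible of it) and "pixel" ([row, column] in pixels, amid what is visible of it).
The state is a dict: "time": time; "joint_pos": joint angles; "dq": joint speeds; "effort": joint torques, N m; "position": TCP position; "tool_rot": TCP orientation; "contact_force": force on the tool from outside, world axes, zero at the start; "torque": the same for the moment, N m; "gripper_width": opening from 0.0 (shut) to 1.0 (fully open).
Only numpy, scipy, OpenCV 4.12 (cv2) and the standard library are available. Lean on these libraries where they do the work, as an engineer would, in place of code of your own. Each camera call takes 0.05 s, during which the arm holds its last target. There are 200 camera calls.

TASK

The battery power box on the barber's desk has tripped. Slide its metal hair guard fully open towards the left end of the box, reach a fingertip down the well underneath, press the sunken reset key fully home and hold it down for a good second, with the rocker switch still off; then slide the guard fully shut again and press the rocker's far end down so that the box is switched on. Do not press the small square test key, do not lift the box or shove it along the desk, and leave the things standing round it alone.

Things in the scene. Friction and masses are not known exactly. Their poses are not given: they have to be found in the camera images.
- power_box: Loose battery power box, 3.2 kg, grey and black, 150 mm deep (x) by 240 mm wide (y), flat deck 85 mm above the desk. Origin: centre of its underside; z up, +y towards its left end, +x towards its back. Controls stand in a row at x = -35 mm: guard over the reset well (y = +30), rocker (y = -45), test key (y = -94).
- handle_mid (a point): Middle of the black carry handle along the back of the deck (x = +66 mm in the box's frame), 170 mm wide, its top 36 mm above the deck. Not needed. In front of it, at x = +40 mm, are two round mains sockets (38 mm wide, 15 mm deep) at y = +75 and +20 mm: they are not the reset well.
- guard (a joint): Travel of the sliding hair guard along the box's +y, in m: 0 = shut over the reset well, 0.056 = fully open (end stop). Starts at 0 to 0.018, has about 1.2 N of friction, stays where it is left. Aluminium plate 60 mm (x) by 58 mm (y), its top 3.5 mm above the deck, between two steel rails 5 mm high with 57 mm clear between their lips.
- guard_ridge (a point): Middle of the top edge of the guard's push ridge, which moves with the guard. The ridge stands 10 mm above the guard's plate (13.5 mm above the deck), is 6 mm thick along y, 42 mm long along x and stands in the middle of the plate: push its side with a fingertip held a few mm above the plate.
- reset_key (a joint): Travel of the sunken reset key straight down, in m: 0 = up, 0.006 = fully home. It is sprung: about 2 N starts it, 5 N holds it fully home, and it comes up again when let go.
- reset_key_top (a point): Centre of the flat top of the round white reset key, 30 mm in diameter, at rest 14 mm below the deck in the middle of a round well 46 mm in diameter and 24 mm deep (x = -35, y = +30, z = +71 mm in the box's frame). The guard, fully open, clears the well's rim by 4 mm, its ridge then 56 mm from the well's centre.
- rocker (a joint): Angle of the rocker switch in rad: 0 = off (near end down, as at the start), 0.44 = on (far end down). It turns about the box's y axis and stays where it is left; some 3 N on the far end moves it.
- rocker_far_end (a point): Point on the upper face of the black rocker (44 mm in x, 26 mm in y) near its far end, the one towards the sockets: press here straight down. In the box's frame it lies at x = -21, y = -45 mm, 13 mm above the deck when off, and at x = -17 mm, 6 mm above the deck when on. The bezel round the rocker is 3 mm high.
- test_key (a joint): Travel of the small square test key straight down, in m: 0 = up, 0.003 = pressed. To be left alone.
- test_key_top (a point): Centre of the top of the test key: 12 mm square, standing 5 mm above the deck at x = -35, y = -94 mm in the box's frame.
- hair_clip: Metal hair clip, 92 x 12 x 11 mm, lying on the deck's right rear part, in front of the carry handle. Bystander.
- neck_duster: Neck brush with wooden handle, 204 x 56 x 34 mm, lying on the desk beyond the left end of the box. Bystander.
- blue_comb: Blue comb, 241 x 54 x 8 mm, lying on the desk in front of the box. Bystander.
- pomade: Round pot, 68 mm in diameter, 43 mm high, on the desk beyond the right end of the box. Bystander.
- hair_dryer: Black hair dryer, 196 x 218 x 81 mm, lying on its side on the right of the desk. Bystander.
- mug: White mug, 78 mm wide, 97 mm high, on the left of the desk. Bystander.

How it is judged:
On the way, in this order (a step that is already met when the one before it is completed fails the run):
1. the hair guard is slid open, the rocker still off (value of joint guard above 0.05 m and value of joint rocker below 0.1 rad), for 0.1 s.
2. the reset key is held fully home, with the guard open and the rocker off (value of joint reset_key above 0.0048 m and value of joint guard above 0.045 m and value of joint rocker below 0.1 rad), for 0.7 s.
At the end, for the whole second after the job is handed in: The guard is shut to within 4 mm, the rocker is on (at least 0.36 of 0.44 rad), the reset key has come up again (within 1.5 mm), and the box stands level and at rest on the desk (value of joint guard below 0.004 m and value of joint rocker above 0.36 rad and value of joint reset_key below 0.0015 m and linear speed of power_box below 0.01 m/s and height (world z) of power_box below 0.006 m and angle between power_box's own z axis and vertical below 0.05 rad); the robot touches nothing.
It fails at once if the test key is pressed (more than 1.5 mm) (value of joint test_key above 0.0015 m).
It fails at once if the box is lifted by more than 10 mm or tipped by more than 0.1 rad (height (world z) of power_box above 0.01 m or angle between power_box's own z axis and vertical above 0.1 rad).
It fails at once if the box is shoved more than 25 mm (distance of power_box from where it was at the start of the episode above 0.025 m).
It fails at once if a bystander is moved by more than 30 mm (40 mm for the clip on the box) (distance of hair_clip from where it was at the start of the episode above 0.04 m or distance of any of neck_duster, blue_comb, pomade, hair_dryer, mug from where it was at the start of the episode above 0.03 m).
It also fails if it takes over 54 s, if anything falls off the work surface, if the arm or the gripper's body presses on something with over 40 N, if the wrist force passes 120 N, or if a joint passes its speed limit or range.

## Working session

There is one attempt and no reset: what is moved stays moved. The work goes in short steps, Python scripts to look and compute and a shell command to move; the robot and the scene stay as the last step left them, time stands still between calls to the robot, and variables do not carry over. Pictures are saved under pics/ and viewed, about 8 in all and at most 12, crops included, and the job is handed in when it is done.

```bash
mkdir -p pics; ls; cat > h.py <<'E'
import numpy as np, cv2, sys
from scipy.spatial.transform import Rotation as R
from bench import arm
def wcam(s,p):
    T=np.eye(4);T[:3,:3]=R.from_rotvec(s["tool_rot"]).as_matrix();T[:3,3]=s["position"]
    return np.linalg.inv(T@np.array(p["T_tool_cam"]))
def shot(n):
    s=arm.state();p=arm.get_image(n)
    M=wcam(s,p) if n=="wrist" else np.array(p["camera_from_world"])
    return p,M
def at_z(p,M,px,z):
    d=np.array([(px[1]-p["cx"])/p["fx"],(px[0]-p["cy"])/p["fy"],1.]);Rm=M[:3,:3];c=-Rm.T@M[:3,3];d=Rm.T@d
    return c+d*(z-c[2])/d[2]
def proj(p,M,X):
    q=M[:3,:3]@np.array(X)+M[:3,3];return np.array([q[0]/q[2]*p["fx"]+p["cx"],q[1]/q[2]*p["fy"]+p["cy"]])
E
python3 - <<'E'
from h import *
s=arm.state();print({k:np.round(v,3) for k,v in s.items()})
ims=[]
Z=dict(guard_ridge=.0985,reset_key_top=.071,rocker_far_end=.098,test_key_top=.09,handle_mid=.121,guard=.0885,rocker=.095,test_key=.09,hair_clip=.09,power_box=.085)
for n in ["scene","wrist","side"]:
    p,M=shot(n);im=p["img"].copy()
    for t in Z:
        for o in arm.outline_of(t,p)[:1]:
            r,c=o["pixel"];print(n,t,round(o["confidence"],2),np.round(o["pixel"],1),np.round(at_z(p,M,o["pixel"],Z[t]),4))
            cv2.circle(im,(int(c),int(r)),3,(0,0,255),-1);cv2.putText(im,t[:8],(int(c),int(r)),0,.4,(0,255,0),1)
    ims.append(im)
    cv2.imwrite(f"pics/{n}0.png",im)
E
```

```text
pics
{'time': np.float64(0.0), 'joint_pos': array([-0.07 ,  0.309,  1.635,  0.   ,  1.2  , -0.07 ]), 'dq': array([ 0.   ,  0.001,  0.001, -0.002,  0.   , -0.001]), 'effort': array([ 0.0000e+00, -4.1525e+01, -2.7667e+01, -0.0000e+00,  1.0000e-02,
       -0.0000e+00]), 'position': array([0.624, 0.   , 0.238]), 'tool_rot': array([-3.141, -0.   ,  0.004]), 'contact_force': array([-0.315,  0.56 , -0.067]), 'torque': array([0.041, 0.025, 0.018]), 'gripper_width': np.float64(0.999)}
scene guard_ridge 0.58 [244.1 272.2] [0.492  0.1141 0.0985]
scene reset_key_top 0.66 [296.4 333.9] [ 0.4382 -0.1133  0.071 ]
scene rocker_far_end 0.42 [254.4 291.1] [0.4852 0.0482 0.098 ]
scene test_key_top 0.73 [245.7 272.4] [0.4959 0.1166 0.09  ]
scene handle_mid 0.87 [255.1 293.3] [0.4611 0.024  0.121 ]
scene guard 0.64 [241.  269.7] [0.5102 0.1366 0.0885]
scene rocker 0.65 [255.1 294.5] [0.4911 0.0417 0.095 ]
scene test_key 0.55 [256.4 293. ] [0.4898 0.0455 0.09  ]
scene power_box 0.9 [258.9 293.9] [0.4879 0.0412 0.085 ]
wrist guard_ridge 0.59 [ 36.1 149.5] [0.5167 0.1322 0.0985]
wrist rocker_far_end 0.91 [161.5 132.9] [0.4959 0.0527 0.098 ]
wrist test_key_top 0.68 [161.3 129.1] [0.4894 0.0525 0.09  ]
wrist handle_mid 0.73 [123.5 191.3] [0.5463 0.0771 0.121 ]
wrist guard 0.73 [ 37.  146.2] [0.5105 0.1341 0.0885]
wrist rocker 0.88 [159.8 133.4] [0.495  0.0537 0.095 ]
wrist test_key 0.7 [224.5 129.1] [0.4835 0.0058 0.09  ]
wrist hair_clip 0.63 [219.6 233.8] [0.5629 0.0096 0.09  ]
wrist power_box 0.66 [124.2 192.6] [0.536  0.0784 0.085 ]
side guard_ridge 0.78 [259.8 305.8] [0.51   0.1497 0.0985]
side test_key_top 0.47 [204.3 378.3] [ 0.4381 -0.235   0.09  ]
side handle_mid 0.88 [260.8 305.5] [0.4951 0.183  0.121 ]
side guard 0.66 [260.9 305.1] [0.5156 0.1424 0.0885]
side rocker 0.41 [260.3 306.4] [0.5097 0.1467 0.095 ]
side test_key 0.43 [324.1 205.3] [0.6165 0.4764 0.09  ]
side power_box 0.71 [258.9 302.3] [0.5288 0.1327 0.085 ]
```

View pics/wrist0.png

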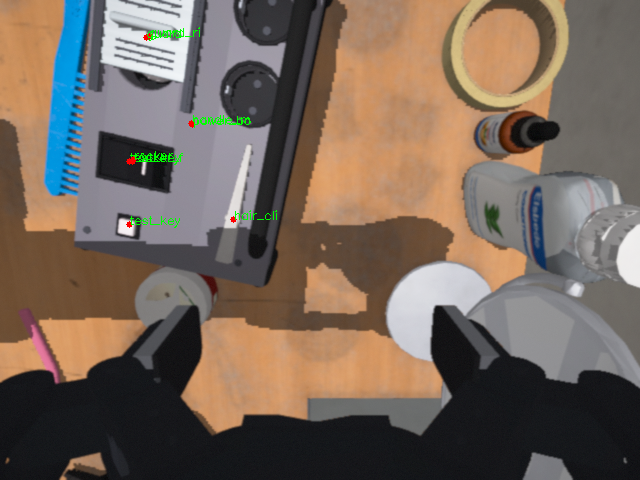

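View pics/scene0.png

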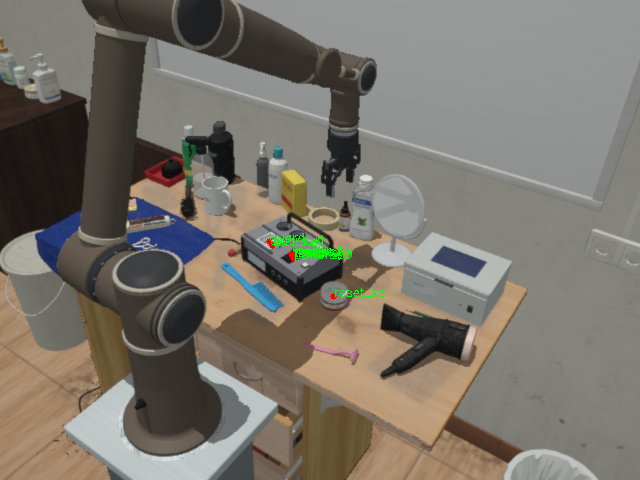

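The wrist view shows the box yawed about -13°: test key (129,225), rocker (133,160), guard plate (150,35), well partly showing at (147,75), and clip (233,219). The scene view shows the box with the comb in front of it and the pomade to its right. The reset_key network hit in that view is the pomade, so it's wrong. Next I'll move above the box, aligned with it and fingers shut, for a closer look.

```bash
python3 -m jog '0 0 5 -3 -1.5 0 255; 0 0 10 -7 -3 0 255; 0 0 13 -10 -4 0 255; 0 0 13 -10 -4 0 255; 0 0 13 -10 -4 0 255'; python3 -m jog '0 0 0 0 0 0 255; 0 0 0 0 0 0 255; 0 0 0 0 0 0 255; 0 0 0 0 0 0 255; 0 0 0 0 0 0 255'
python3 - <<'E'
from h import *
p,M=shot("wrist");im=p["img"].copy()
Z=dict(guard_ridge=.0985,reset_key_top=.071,rocker=.095,test_key_top=.09,hair_clip=.09)
for t in Z:
  for o in arm.outline_of(t,p)[:1]:
    reg=o["region"].astype(np.uint8);ct=max(cv2.findContours(reg,0,2)[0],key=cv2.contourArea)
    print(t,round(o["confidence"],2),np.round(o["pixel"],1),np.round(at_z(p,M,o["pixel"],Z[t]),4),cv2.minAreaRect(ct))
np.savez("w1.npz",M=M,i=[p["fx"],p["fy"],p["cx"],p["cy"]])
cv2.imwrite("pics/w1.png",im)
E
```

```text
time: 2.07
position: [0.5234, 0.0405, 0.239]
tool_rot: [3.122, -0.353, -0.001]
contact_force: [-0.3, -1.6, -0.1]
gripper_width: 0.299
time: 2.48
position: [0.5241, 0.0402, 0.2391]
tool_rot: [3.121, -0.354, -0.0]
contact_force: [-0.4, 0.0, 0.4]
gripper_width: -0.004
guard_ridge 0.7 [ 96.9 266.7] [0.5131 0.1405 0.0985] ((265.876220703125, 98.30056762695312), (90.80758666992188, 84.23802185058594), 88.63607025146484)
rocker 0.55 [226.3 268.6] [0.4911 0.0535 0.095 ] ((269.705322265625, 227.16175842285156), (58.456783294677734, 36.242435455322266), 2.2025980949401855)
test_key_top 0.76 [287.2 272.9] [0.4811 0.0043 0.09  ] ((272.5, 286.0), (14.0, 15.0), 90.0)
hair_clip 0.68 [259.  371.1] [0.5611 0.0099 0.09  ] ((372.8794250488281, 243.067626953125), (15.876173973083496, 116.73206329345703), 4.398705959320068)
```

View pics/w1.png

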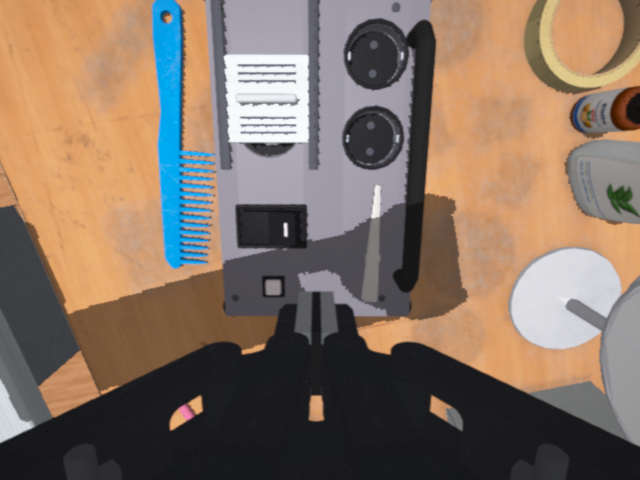

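The box now sits nearly upright in the image. Ridge at (267,98), a sliver of the well below the plate at (268,148), rocker (271,227), test key (272,286), sockets (373,137) and (377,54). I'll fit the box pose to these.

```bash
cat > fit.py <<'E'
from h import *
from scipy.optimize import least_squares
def fit(M,i,obs,x0):
    p=dict(zip(("fx","fy","cx","cy"),i))
    def W(x,l): 
        c,s=np.cos(x[2]),np.sin(x[2]);return np.array([x[0]+c*l[0]-s*l[1],x[1]+s*l[0]+c*l[1],l[2]])
    f=lambda x:np.concatenate([proj(p,M,W(x,[a[0],a[1]+(x[3] if g else 0),a[2]]))-uv for a,uv,g in obs])
    r=least_squares(f,x0);print("res",np.round(f(r.x).reshape(-1,2),1).tolist());return r.x,W
E
python3 - <<'E'
from fit import *
d=np.load("w1.npz")
obs=[((-.035,-.094,.09),(272.5,286.5),0),((-.035,-.045,.088),(271,227),0),((-.035,.03,.0985),(267,97.5),1),((.04,.02,.085),(373,137),0),((.04,.075,.085),(376.5,54),0)]
x,W=fit(d["M"],d["i"],obs,[.54,.09,-.23,0]);print(x)
s=arm.state();Rm=R.from_rotvec(s["tool_rot"]).as_matrix()
print("yaw tool x deg",np.degrees(np.arctan2(Rm[1,0],Rm[0,0])),"box",np.degrees(x[2]))
for n,l in dict(ridge=[-.035,.03+x[3],.0985],well=[-.035,.03,.071],rock=[-.021,-.045,.098],start=[-.035,.03+x[3]-.018,.085]).items(): print(n,W(x,l),"tool cm",Rm.T@(W(x,l)-s["position"])*100-[0,0,.8])
E
```

```text
res [[0.2, 0.5], [0.4, -1.3], [-0.7, 0.0], [0.1, 0.5], [0.1, 0.3]]
[ 0.53650483  0.0880664  -0.22996784  0.01528894]
yaw tool x deg -12.907924711412525 box -13.176186926063645
ridge [0.51274969 0.14014116 0.0985    ] tool cm [-3.25872278 -9.47912946 13.24474303]
well [0.50926464 0.12525473 0.071     ] tool cm [-3.2640013  -7.95091218 15.99511405]
rock [0.5058001  0.04903795 0.098     ] tool cm [-1.90097792 -0.44379167 13.29598291]
start [0.50864666 0.12261504 0.085     ] tool cm [-3.26622763 -7.67947316 14.59518033]
```

```bash
python3 -m jog '0 0 0 -1.5 -3 1 255; 0 0 0 -3.3 -6 3 255; 0 0 0 -3.3 -7 6 255; 0 0 0 -3.3 -7 9.5 255; 0 0 0 -3.3 -7 11.5 255'
python3 - <<'E'
from h import *
s=arm.state();Rm=R.from_rotvec(s["tool_rot"]).as_matrix();print(Rm.T@(np.array([.51275,.14014,.0985])-s["position"])*100-[0,0,.8])
p,M=shot("wrist");cv2.imwrite("pics/w2.png",p["img"])
E
```

```text
time: 3.2
position: [0.5048, 0.1169, 0.1212]
tool_rot: [3.121, -0.35, -0.006]
contact_force: [-0.1, 0.4, -1.1]
gripper_width: -0.003
[ 0.2696021  -2.44714653  1.46046745]
```

View pics/w2.png

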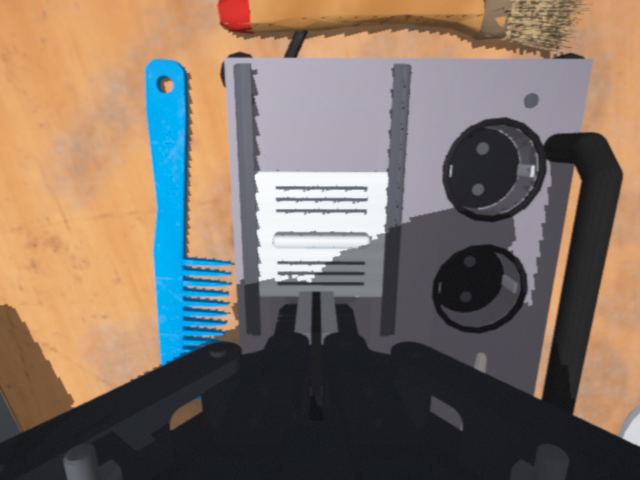

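The fingertips at (315,295) are just behind the ridge at (320,240), in line with it. I'll go down and push left.

```bash
python3 -m jog '0 0 0 0.2 0 1 255; 0 0 0 0.2 0 2.05 255; 0 0 0 0.2 -0.6 2.05 255; 0 0 0 0.2 -1.2 2.05 255; 0 0 0 0.2 -2 2.05 255'; python3 -m jog '0 0 0 0 -0.8 0 255; 0 0 0 0 -1.6 0 255; 0 0 0 0 -2.4 0 255; 0 0 0 0 -3 0 255; 0 0 0 0 -3.3 0 255'
python3 - <<'E'
from h import *
s=arm.state();Rm=R.from_rotvec(s["tool_rot"]).as_matrix();print(Rm.T@(np.array([.51275,.14014,.0985])-s["position"])*100-[0,0,.8])
E
```

```text
time: 3.67
position: [0.5089, 0.135, 0.0979]
tool_rot: [3.119, -0.352, -0.015]
contact_force: [0.7, -1.8, -0.3]
gripper_width: 0.0
time: 4.08
position: [0.5166, 0.1675, 0.098]
tool_rot: [3.118, -0.349, -0.014]
contact_force: [-1.0, -8.7, 5.6]
gripper_width: -0.0
[ 0.23297074  2.75419394 -0.83265401]
```

```bash
python3 -m jog '0 0 0 0 0.4 -0.5 255; 0 0 0 0 2 -3 255; 0 0 0 0 5 -6 255; 0 0 0 0 8 -8 255; 0 0 0 0 10 -8 255'; python3 -m jog '0 0 0 0 0 0 255; 0 0 0 0 0 0 255; 0 0 0 0 0 0 255; 0 0 0 0 0 0 255; 0 0 0 0 0 0 255'
python3 - <<'E'
from h import *
p,M=shot("wrist");cv2.imwrite("pics/w3.png",p["img"])
np.savez("w3.npz",M=M,i=[p["fx"],p["fy"],p["cx"],p["cy"]])
for t in ("reset_key_top","guard_ridge","rocker"):
  for o in arm.outline_of(t,p)[:1]: print(t,o["confidence"],o["pixel"],cv2.minEnclosingCircle(np.argwhere(o["region"])[:,::-1].astype(np.float32)))
print(proj(p,M,[.50926,.12525,.071]))
E
```

```text
time: 4.5
position: [0.4984, 0.0691, 0.1837]
tool_rot: [3.119, -0.349, 0.001]
contact_force: [-0.2, -0.4, 1.3]
gripper_width: -0.002
time: 4.92
position: [0.4981, 0.07, 0.183]
tool_rot: [3.12, -0.347, -0.002]
contact_force: [0.8, -0.4, -0.1]
gripper_width: 0.005
reset_key_top 0.58 [163.1, 311.4] ((312.97369384765625, 157.5), 24.020666122436523)
guard_ridge 0.69 [51.5, 315.2] ((313.5, 53.09090805053711), 76.08488464355469)
rocker 0.8 [278.3, 311.2] ((312.2352294921875, 280.7684631347656), 39.0424919128418)
[314.06751527 157.08731595]
```

View pics/w3.png

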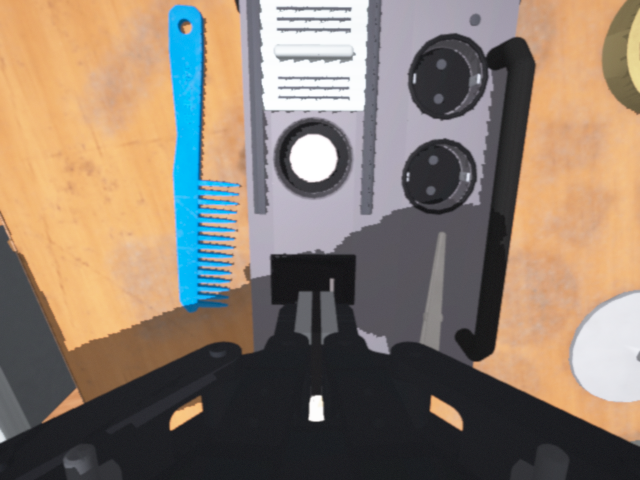

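The guard is open: ridge at (314,51), and the well is fully uncovered. The key sits at (313,158), 1 px from the prediction, so the box hasn't moved. Next I'll line up above the well.

```bash
cat > rel.py <<'E'
from h import *
s=arm.state();Rm=R.from_rotvec(s["tool_rot"]).as_matrix()
for n,l in dict(well=[.50926,.12525,.071],rock=[.5058,.04904,.098],ridge_open=[.52204,.17979,.0985]).items(): print(n,np.round(Rm.T@(np.array(l)-s["position"])*100-[0,0,.8],2))
print(np.round(s["contact_force"],1),s["time"])
E
python3 - <<'E'
from fit import *
d=np.load("w3.npz")
obs=[((-.035,.03,.071),(313.5,158),0),((-.035,.03,.0985),(313.5,51),1),((.04,.02,.085),(439,176),0),((.04,.075,.085),(447.5,76),0)]
x,W=fit(d["M"],d["i"],obs,[.54,.09,-.23,0]);print(x,W(x,[-.035,.03,.071]))
E
python3 rel.py
```

```text
res [[0.4, -0.2], [-0.1, 0.0], [-0.0, -0.2], [-0.2, 0.4]]
[ 0.53664604  0.08793559 -0.22058568  0.0551541 ] [0.50905814 0.12486672 0.071     ]
well [-0.14 -5.7  10.4 ]
rock [1.19 1.82 7.73]
ridge_open [ -0.1  -11.29   7.64]
[0.1 0.7 0.5] 5.1167
```

```bash
python3 -m jog '0 0 0 -0.1 -3 1 255; 0 0 0 -0.1 -5.7 3 255; 0 0 0 -0.1 -5.7 6 255; 0 0 0 -0.1 -5.7 7.7 255; 0 0 0 -0.1 -5.7 7.7 255';python3 -m jog '0 0 0 0 0 0 255; 0 0 0 0 0 0 255; 0 0 0 0 0 0 255; 0 0 0 0 0 0 255; 0 0 0 0 0 0 255';python3 rel.py
```

```text
time: 5.53
position: [0.5058, 0.1254, 0.1016]
tool_rot: [3.117, -0.345, -0.015]
contact_force: [-0.4, -0.2, -0.0]
gripper_width: 0.002
time: 5.95
position: [0.5069, 0.1254, 0.103]
tool_rot: [3.118, -0.346, -0.011]
contact_force: [0.1, 0.4, -0.4]
gripper_width: -0.0
well [ 0.26 -0.06  2.4 ]
rock [ 1.57  7.47 -0.27]
ridge_open [ 0.29 -5.64 -0.39]
[ 0.1  0.4 -0.4] 5.95
```

```bash
python3 -m jog '0 0 0 0.25 -0.05 0 255; 0 0 0 0.25 -0.05 0.8 255; 0 0 0 0.25 -0.05 1.8 255; 0 0 0 0.25 -0.05 2.5 255; 0 0 0 0.25 -0.05 2.8 255';python3 rel.py
```

```text
time: 6.37
position: [0.5089, 0.1251, 0.0737]
tool_rot: [3.117, -0.346, -0.012]
contact_force: [0.3, -0.4, 4.3]
gripper_width: -0.005
well [ 0.03 -0.02 -0.53]
rock [ 1.34  7.5  -3.19]
ridge_open [ 0.06 -5.61 -3.31]
[ 0.3 -0.4  4.3] 6.3667
```

```bash
python3 -m jog '0 0 0 0 0 0.2 255; 0 0 0 0 0 0.3 255; 0 0 0 0 0 0.3 255; 0 0 0 0 0 0.3 255; 0 0 0 0 0 0.3 255';python3 -m jog '0 0 0 0 0 0.1 255; 0 0 0 0 0 0.1 255; 0 0 0 0 0 0.1 255; 0 0 0 0 0 0.1 255; 0 0 0 0 0 0.1 255';python3 rel.py
```

```text
time: 6.78
position: [0.509, 0.1251, 0.0728]
tool_rot: [3.117, -0.345, -0.014]
contact_force: [-4.7, -1.6, 17.1]
gripper_width: -0.002
time: 7.2
position: [0.509, 0.1251, 0.073]
tool_rot: [3.117, -0.345, -0.015]
contact_force: [-3.2, -0.8, 10.8]
gripper_width: 0.004
well [ 0.02 -0.02 -0.6 ]
rock [ 1.33  7.51 -3.26]
ridge_open [ 0.05 -5.61 -3.39]
[-3.2 -0.8 10.8] 7.2
```

The key is at its hard stop: 6.0 mm of travel at 11–17 N. I'll hold there for over a second.

```bash
for k in 1; do python3 -m jog '0 0 0 0 0 0.2 255; 0 0 0 0 0 0.2 255; 0 0 0 0 0 0.2 255; 0 0 0 0 0 0.2 255; 0 0 0 0 0 0.2 255'; done; python3 -m jog '0 0 0 0 0 0.15 255; 0 0 0 0 0 0.15 255; 0 0 0 0 0 0.15 255; 0 0 0 0 0 0.15 255; 0 0 0 0 0 0.15 255'; python3 -m jog '0 0 0 0 0 0.15 255; 0 0 0 0 0 0.15 255; 0 0 0 0 0 0.15 255; 0 0 0 0 0 0.15 255; 0 0 0 0 0 0.15 255'
python3 -m jog '0 0 0 0 0 -1 255; 0 0 0 0 0 -3 255; 0 0 0 0 0 -5.5 255; 0 0 0 0 0 -5.5 255; 0 0 0 0 0 -5.5 255'; python3 rel.py
```

```text
time: 7.62
position: [0.5091, 0.1251, 0.0729]
tool_rot: [3.116, -0.345, -0.017]
contact_force: [-4.8, -0.9, 15.9]
gripper_width: 0.005
time: 8.03
position: [0.5091, 0.1251, 0.0729]
tool_rot: [3.116, -0.344, -0.018]
contact_force: [-2.9, 0.2, 12.9]
gripper_width: -0.0
time: 8.45
position: [0.5091, 0.1251, 0.0729]
tool_rot: [3.116, -0.344, -0.02]
contact_force: [-3.6, -1.0, 13.5]
gripper_width: -0.002
time: 8.87
position: [0.5109, 0.1256, 0.1292]
tool_rot: [3.116, -0.344, -0.016]
contact_force: [1.0, -0.6, 0.2]
gripper_width: -0.0
well [-0.1   0.03  5.02]
rock [1.2  7.56 2.36]
ridge_open [-0.07 -5.55  2.23]
[ 1.  -0.6  0.2] 8.8667
```

```bash
python3 -m jog '0 0 0 -0.05 -4 0 255; 0 0 0 -0.05 -7.6 0 255; 0 0 0 -0.05 -7.6 0.5 255; 0 0 0 -0.05 -7.6 1.8 255; 0 0 0 -0.05 -7.6 1.8 255';python3 rel.py
```

```text
time: 9.28
position: [0.5232, 0.1987, 0.1064]
tool_rot: [3.113, -0.342, -0.027]
contact_force: [-1.8, 0.1, -0.4]
gripper_width: -0.001
well [0.29 7.43 2.82]
rock [ 1.57 14.98  0.19]
ridge_open [0.31 1.86 0.  ]
[-1.8  0.1 -0.4] 9.2833
```

```bash
python3 -m jog '0 0 0 0.2 0 0.5 255; 0 0 0 0.2 0 0.55 255; 0 0 0 0.2 0.8 0.55 255; 0 0 0 0.2 1.7 0.55 255; 0 0 0 0.2 2.6 0.55 255';python3 rel.py
```

```text
time: 9.7
position: [0.5192, 0.1718, 0.1012]
tool_rot: [3.113, -0.343, -0.027]
contact_force: [0.8, 0.3, -0.5]
gripper_width: 0.001
well [0.1  4.73 2.27]
rock [ 1.37 12.27 -0.36]
ridge_open [ 0.11 -0.84 -0.54]
[ 0.8  0.3 -0.5] 9.7
```

```bash
python3 -m jog '0 0 0 0 1 0 255; 0 0 0 0 2 0 255; 0 0 0 0 2.9 0 255; 0 0 0 0 3.4 0 255; 0 0 0 0 3.6 0 255';python3 rel.py
```

```text
time: 10.12
position: [0.5121, 0.1389, 0.1021]
tool_rot: [3.12, -0.352, -0.024]
contact_force: [1.3, 14.8, -3.9]
gripper_width: 0.0
well [0.07 1.38 2.32]
rock [ 1.39  8.9  -0.38]
ridge_open [ 0.06 -4.21 -0.45]
[ 1.3 14.8 -3.9] 10.1167
```

The end stop was reached with 15 N, at the expected shut position. Next I'll back off, rise over the ridge, and look at the guard and rocker.

```bash
python3 -m jog '0 0 0 0 -0.4 -0.3 255; 0 0 0 0 -0.4 -3 255; 0 0 0 0 2 -6 255; 0 0 0 0 6 -7 255; 0 0 0 0 10 -7 255'; python3 -m jog '0 0 0 0 0 0 255; 0 0 0 0 1 0 255; 0 0 0 0 2 0 255; 0 0 0 0 2 0 255; 0 0 0 0 2 0 255'
python3 rel.py; python3 - <<'E'
from h import *
p,M=shot("wrist");cv2.imwrite("pics/w4.png",p["img"])
print("shut ridge pred",proj(p,M,[.50926,.12525,.0985]),"rocker",proj(p,M,[.5058,.04904,.098]))
print(at_z(p,M,[0,0],.0985))
E
```

```text
time: 10.53
position: [0.494, 0.0404, 0.1768]
tool_rot: [3.12, -0.347, -0.01]
contact_force: [0.4, -0.2, -0.8]
gripper_width: -0.004
time: 10.95
position: [0.4892, 0.0209, 0.1764]
tool_rot: [3.12, -0.347, -0.012]
contact_force: [-0.7, 0.8, -1.2]
gripper_width: 0.001
well [ -0.26 -10.65   9.71]
rock [ 1.06 -3.13  7.02]
ridge_open [ -0.23 -16.24   6.95]
[-0.7  0.8 -1.2] 10.95
shut ridge pred [310.42302527  58.73750993] rocker [334.71006857 205.67470232]
[0.36612699 0.18467714 0.0985    ]
```

View pics/w4.png

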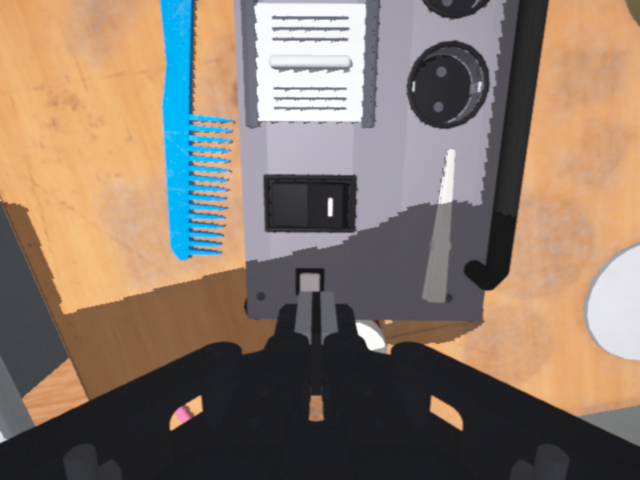

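The guard is shut: the ridge at (311,62) is about 3 px (2 mm) right of the prediction, so the box has shifted by at most 2 mm. The rocker at (310,203) still has its far end up. I'll go over the far end.

```bash
python3 -m jog '0 0 0 0.8 -1.5 1 255; 0 0 0 1.6 -3 2.5 255; 0 0 0 1.6 -3 5 255; 0 0 0 1.6 -3 5.7 255; 0 0 0 1.6 -3 5.7 255';python3 rel.py
```

```text
time: 11.42
position: [0.5083, 0.0479, 0.1163]
tool_rot: [3.12, -0.343, -0.023]
contact_force: [-0.3, -0.8, -0.7]
gripper_width: -0.001
well [-1.52 -7.59  3.72]
rock [-0.24 -0.07  1.04]
ridge_open [ -1.5  -13.18   0.95]
[-0.3 -0.8 -0.7] 11.4167
```

```bash
python3 -m jog '0 0 0 0.3 0 0.3 255; 0 0 0 0.35 0 0.8 255; 0 0 0 0.35 0 1.3 255; 0 0 0 0.35 0 1.7 255; 0 0 0 0.35 0 2 255';python3 rel.py; python3 -m jog '0 0 0 0 0 0.1 255; 0 0 0 0 0 0.2 255; 0 0 0 0 0 0.3 255; 0 0 0 0 0 0.3 255; 0 0 0 0 0 0.3 255';python3 rel.py
```

```text
time: 11.83
position: [0.5149, 0.0467, 0.0985]
tool_rot: [3.121, -0.344, -0.011]
contact_force: [-0.6, -1.3, 27.2]
gripper_width: -0.001
well [-2.24 -7.55  1.94]
rock [-0.94 -0.03 -0.75]
ridge_open [ -2.2  -13.14  -0.83]
[-0.6 -1.3 27.2] 11.8333
time: 12.25
position: [0.5151, 0.0467, 0.0986]
tool_rot: [3.121, -0.344, -0.013]
contact_force: [-5.1, -0.1, 19.3]
gripper_width: 0.002
well [-2.26 -7.55  1.96]
rock [-0.96 -0.03 -0.73]
ridge_open [ -2.23 -13.14  -0.81]
[-5.1 -0.1 19.3] 12.25
```

Solid contact at 27 N, with the tip 5.5 mm above the deck. I'll lift, back off and check.

```bash
python3 -m jog '0 0 0 0 0 -2 255; 0 0 0 0 0 -5 255; 0 0 0 0 3 -8 255; 0 0 0 -0.5 5 -9 255; 0 0 0 -1 5 -9 255'; python3 -m jog '0 0 0 0 0 0 255; 0 0 0 0 0 0 255; 0 0 0 0 0 0 255; 0 0 0 0 0 0 255; 0 0 0 0 0 0 255'
python3 - <<'E'
from fit import *
p,M=shot("wrist");im=p["img"];np.savez("w5.npz",M=M,i=[p["fx"],p["fy"],p["cx"],p["cy"]])
cv2.imwrite("pics/w5.png",im)
print("pred ridge shut",proj(p,M,[.50926,.12525,.0985]),"rock on far", proj(p,M,[.5097,.0481,.091]))
E
```

```text
time: 12.67
position: [0.4962, -0.0024, 0.192]
tool_rot: [3.119, -0.348, -0.005]
contact_force: [0.6, 0.4, 0.3]
gripper_width: -0.001
time: 13.08
position: [0.4957, -0.0017, 0.1909]
tool_rot: [3.119, -0.347, -0.009]
contact_force: [-0.1, -0.6, 0.6]
gripper_width: -0.001
pred ridge shut [289.26453175  21.65809998] rock on far [321.29639797 165.76465172]
```

View pics/w5.png

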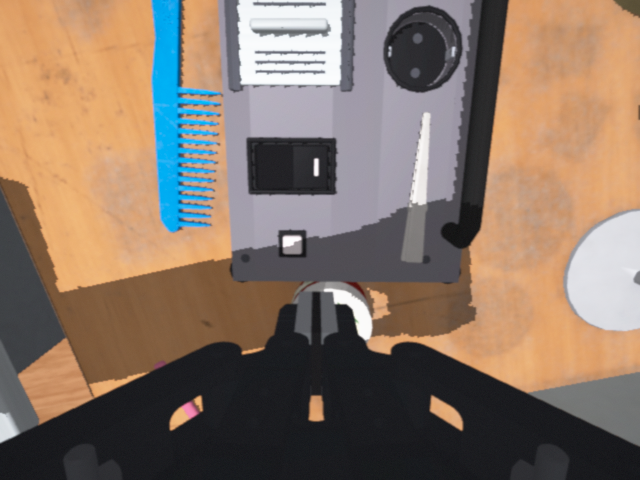

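The ridge is at (289,24), so the guard is shut. The rocker's white mark has moved outward within the bezel. I'll check both numerically, with an enlarged side-by-side crop of the rocker before and after.

```bash
python3 - <<'E'
from fit import *
d=np.load("w5.npz")
obs=[((-.035,-.094,.09),(292,243.5),0),((-.035,-.045,.088),(291.5,165.5),0),((-.035,.03,.0985),(289,24.5),1),((.04,.02,.085),(422.5,48.5),0)]
x,W=fit(d["M"],d["i"],obs,[.54,.09,-.23,0]);print(x)
p=dict(zip(("fx","fy","cx","cy"),d["i"]))
for l in ([-.021,-.045,.098],[-.017,-.045,.091]): print(proj(p,d["M"],W(x,l)))
a,b=[cv2.imread(f"pics/{n}.png") for n in ("w4","w5")]
c=[cv2.resize(i,None,fx=3.5,fy=3.5,interpolation=2) for i in (a[165:240,255:365],b[128:203,238:348])]
cv2.imwrite("pics/cmp.png",np.clip(np.hstack(c).astype(float)*2,0,255))
E
```

```text
res [[0.2, 0.2], [0.1, -0.6], [-0.2, 0.0], [-0.1, 0.4]]
[ 0.53641951  0.08837185 -0.22659841 -0.00151451]
[314.5122306  165.99250013]
[321.28175867 165.34712212][ WARN:0@0.464] global loadsave.cpp:1063 imwrite_ Unsupported depth image for selected encoder is fallbacked to CV_8U.
```

View pics/cmp.png

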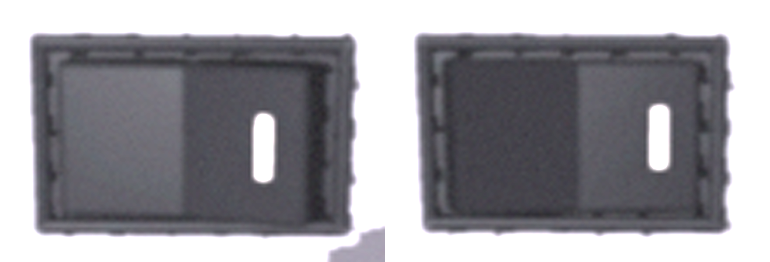

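The crop shows the rocker flipped: the near face is now dark, the far face is light and flat, and the gap at the far end has gone. The guard fits at about 0, and the box has moved less than 1 mm.

```bash
python3 -c "
from bench import arm
print(arm.state()['contact_force']);print(arm.sign_off())"
```

```text
[0.15767813 0.40220413 0.10199878]
the job is handed in; nothing more can be done
None
```

I finished the sequence and handed it in at about 13 s of the 54 s allowed; the hand-in gives no verdict.

- **Guard open:** I slid it left to its end stop, and the picture put it at 55 mm of 56.
- **Reset key:** I pressed it to its hard stop, 6.0 mm down at 11–17 N. I held it there for about 1.7 s with the rocker still off.
- **Guard shut:** I slid it back to its stop with a push of about 15 N. The last fit gave −1.5 mm, which is shut within measuring error.
- **Rocker on:** I pressed the far end down with up to 27 N. The before and after crops show it flipped. The mark in the picture lies between the predicted off and on positions (about 316 px, against 314.5 and 321). I relied on the swapped shading and the vanished gap at the far end, plus the tip stopping 5.5 mm above the deck, close to the 6 mm stated for "on".

**Other checks:**
- The last box fit was within about 1 mm of where it started. A rougher check midway had suggested up to 2 mm.
- The arm never went near the test key.
- The comb and hair clip looked undisturbed in the last wrist picture. I did not measure the bystanders, and the neck duster, hair dryer and mug were out of that view.
- I did not look at the reset key again after releasing it, because the guard covers it.
- The arm was clear of everything at hand-in, with contact force near zero.

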